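# Lift the round roll with the serving tongs

### The job

Serve the short round bread roll with the tongs: draw the tongs out of their upright holder, close them on the round roll on the chopping board (not on the long roll), lift it and carry it over the middle of the plate. Only the tongs may touch the roll, never the gripper's fingers; leave the plate and the other things where they are. Finish while still holding: the roll stays gripped in the tongs, still, roughly 10 cm above the plate, and nothing is put down or let go.

Things in the scene. Friction and masses are not known exactly. Their poses are not given: they have to be found in the camera images.
- tongs_grip (a point): Grip point of the small steel serving tongs (125 mm tall, 120 g) standing upright, jaws down, in the holder: midway between two black finger pads, 90 mm above the jaws' lower ends, 35 mm below the tongs' rounded top. z up along the tongs, y the line along which the arms close. Pads slightly bulged, 22 mm wide (x), 40 mm high centred on this point, 48 mm over their outsides when open.
- tongs_jaws (a point): Point midway between the open jaws, 76 mm below tongs_grip on the tongs' axis, 14 mm above the jaws' lower ends; same axes. Jaws: cupped steel plates, hollow side inwards, 29 mm wide (x), 28 mm high, 58 mm apart (50 mm at the side edges) when open, 70 mm over their outsides. As they close on the roll this point, tied to the +y arm, shifts up to 9 mm to -y of the true middle.
- tongs_arm (a joint): Squeeze of the tongs, rad: 0 open (a spring keeps them so), about 0.18 when the jaws touch the round roll on both sides, 0.30 fully closed. Pinched at the pads they begin to close at about 4 N and reach the roll at about 8 N, the pads then 5 mm nearer together; 25 to 40 N holds the roll firmly. tongs_grip and tongs_jaws belong to the +y arm and lean up to 0.1 rad as the tongs close.
- holder: Fixed steel tongs holder, an open-topped box 46 x 90 mm outside, 55 mm high, 4 mm walls, on a 70 x 112 mm rubber foot; the tongs stand on its inner floor, 4 mm above the worktop, and must rise 55 mm to come clear. Origin: centre of the underside; y along its long side (the tongs close along it).
- roll_center (a point): Centre (half-way up) of the short round bread roll, brown, 40 mm diameter, 34 mm high, 40 g, upright sides and a domed top with a cross scored in it, standing loose on the board.
- board: Fixed wooden chopping board 240 (x) x 340 (y) x 22 mm thick. Origin: centre of the underside, on the worktop.
- plate: Loose white round plate, 150 mm diameter, 18 mm high. Origin: centre of the underside, on the worktop.
- long_roll: Long bread roll, brown, 100 (x) x 36 x 30 mm high, lying loose on the board; not to be taken or disturbed. Origin: centre of the underside.
- garlic: Garlic bulb 60 mm across, 58 mm high, loose on the board; leave alone. Origin: centre of the underside.
- lime: Green lime, 57 x 46 x 45 mm, loose on the worktop in front of the board; leave alone. Origin: its underside.
- espresso_cup: Small white cup, 62 mm across (87 mm with its handle), 51 mm high, behind the board; leave alone. Origin: its underside.
Things that resemble listed ones, but are neither listed nor needed, are in the scene too. Leave any red look-alike of the holder alone. Leave any red look-alike of the part that bears tongs_grip alone.

How it is judged:
By the outcome, as a careful person would: the job done as asked, in the order asked, and still so for the second after the job is handed in, while the arm keeps its last pose, push and grip.
It also fails if it takes over 48 s, if anything falls off the work surface, if the arm or the gripper's body presses on something with over 40 N, if the wrist force passes 120 N, or if a joint passes its speed limit or range.

### The arm

A 6-joint arm with a two-finger parallel gripper is mounted at the origin on a cart in front of the work surface, level with it; the furniture and walls round the work are solid. World frame = base frame: x ahead of the robot, y to its left, z up, the work surface at z = 0. Lengths are in m, angles in rad, forces in N, time in s.
With the tool pointing down it reaches from about 0.35 to 0.8 m from the base axis. Payload 7.3 kg.
Tool frame: the origin (TCP) lies between the finger pads; the fingertips stand 25 mm ahead of it and the grasp point (between the pads) lies 6 mm ahead of it (r.tip_extent is the distance from the TCP to the fingertips, in m); z points along the fingers, y is the line along which they close (so a half turn about z gives the same grasp; the last joint's range is limited). The gripper opens to 85 mm and grips with 20 to 120 N. Pads are 22 mm wide; open, the fingers measure 114 mm over their backs; the gripper's body (76 mm by 85 mm) begins 54 mm behind the grasp point. The pads swing forward as they close: fully open they stand 13 mm farther back than shut.
Start: joints at [1.033, 0.342, 1.524, -0, 1.275, -0.146], TCP at [0.2, 0.485, 0.256] pointing down, gripper open.
Joint ranges: [-2.53, 2.53], [-0.77, 2.02], [0.04, 2.7], [-1, 4.14], [0.28, 2.66], [-3.11, 3.11]. Speed limits (rad/s): [2.57, 2.57, 3.14, 3.14, 3.14, 3.14].

### API

Orientations are given as a unit quaternion [x, y, z, w].
In Python, from workcell import r, command_gripper, optics gives the robot as it stands. The module is installed in compiled form; this text tells all that it offers. Calls block until the motion is done:
- r.reach(position, orientation): joint-space move of the TCP to a pose.
- r.move_straight(position, orientation=None, speed=0.15, max_force=None): straight line of the TCP; orientation=None keeps the orientation; speed is the mean speed in m/s. With max_force (N) it stops when the force on the tool has changed by that much, and returns True; else False.
- r.movej(angles): joint-space move.
- command_gripper(opening, force=None): finger opening in m; force is the grip in N (None keeps the last); returns when the fingers have stopped.
- r.hold(seconds).
- r.solve_ik(position, orientation): joint angles nearest the present ones, or None.
- r.read_state(): the state.
- optics.get_image(name): name is "side" or "top"; returns (picture, depth): 420x560x3 uint8, red, green, blue; 420x560 float32, m along the optical axis (not along the pixel's ray), 0 where there is no reading.
- optics.camera_model(name): a dict with "K" (3x3 intrinsics, pixels), "R" (3x3) and "t" (3): a world point X has camera coordinates R X + t. Camera axes: x right, y down, z forward; pixel columns grow to the right and rows downward; lengths in m; the calibration is good to about 2 mm. A picture is of the moment at which its call begins. camera_model takes no time and is no camera call.
A pose or a line that the arm cannot do raises r.PlanningError and nothing moves.
- r.finish_job(): hands the job in; it is judged then, once.
The state is a dict: "time_s": time; "joint_positions": joint angles; "dq": joint speeds; "tau": joint torques, N m; "eef_pos": TCP position; "eef_rot": TCP orientation; "contact_force": force on the tool from outside, world axes, zero at the start; "torque": the same for the moment, N m; "grip_width": finger opening in m; "grip_force": force on a finger pad.
Only numpy, scipy, OpenCV 4.12 (cv2) and the standard library are available. Lean on these libraries where they do the work, as an engineer would, in place of code of your own. Each camera call takes 0.05 s, during which the arm holds its last target. There are 200 camera calls.

## Working session

There is one attempt and no reset: what is moved stays moved. The work goes in short steps, each a Python script; the robot and the scene stay as the last script left them, time stands still between calls to the robot, and variables do not carry over. Pictures are saved under pics/ and viewed, at most 10 in all, crops included, and the job is handed in when it is done.

```bash
mkdir -p pics && cat > h.py <<'E'
import numpy as np, cv2
from workcell import r, command_gripper, optics
def cloud(name):
    im,d=optics.get_image(name); m=optics.camera_model(name)
    K,R,t=map(np.array,(m["K"],m["R"],m["t"]))
    v,u=np.mgrid[:d.shape[0],:d.shape[1]]
    c=np.stack([(u-K[0,2])/K[0,0]*d,(v-K[1,2])/K[1,1]*d,d],-1)
    P=(c-t)@R; P[d==0]=np.nan
    return im,P
def save(name,im): cv2.imwrite("pics/"+name,cv2.cvtColor(im,cv2.COLOR_RGB2BGR))
E
python3 - <<'E'
from h import *
for n in ("top","side"):
    im,P=cloud(n); save(n+"0.png",im); np.savez("/tmp/"+n,im=im,P=P)
    m=optics.camera_model(n); print(n, -np.array(m["R"]).T@np.array(m["t"]), np.array(m["R"])[2])
print(r.read_state()["time_s"])
E
```

```text
top [ 0.49147006 -0.13414876  1.30931004] [ 9.06584289e-02  4.24554063e-04 -9.95881955e-01]
side [-0.04949185 -1.25703315  1.17941407] [ 0.37168289  0.66964054 -0.64298785]
0.1
```

View pics/top0.png

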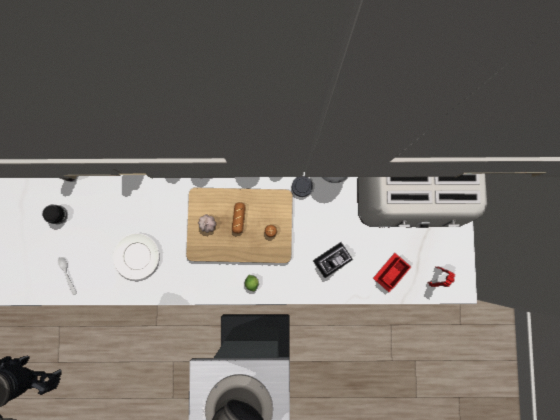

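View pics/side0.png

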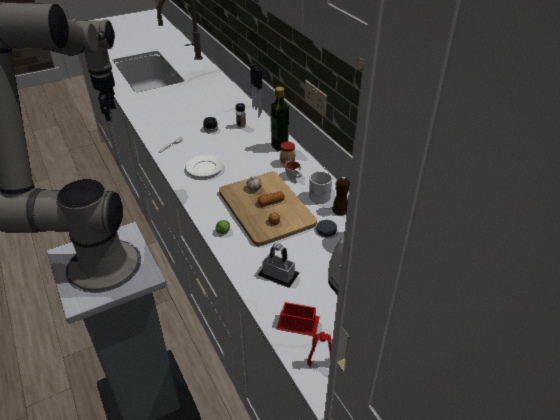

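Top view: the grey holder with the tongs is at (333,260), with red look-alikes at (392,272) and (441,278). The round roll is at (271,231), the long roll at (239,218), the plate at (137,257). The side view agrees: grey tongs in the holder (280,262), round roll (274,217). The grey ones and the short roll fit the description; I'll confirm with a crop and measure.

```bash
python3 - <<'E'
from h import *
T=np.load("/tmp/top.npz"); S=np.load("/tmp/side.npz")
a=cv2.resize(T["im"][215:285,245:365],None,fx=6,fy=6,interpolation=cv2.INTER_CUBIC)[:, :720]
b=cv2.resize(S["im"][195:290,225:325],None,fx=4,fy=4,interpolation=cv2.INTER_CUBIC)
c=np.zeros((420,800,3),np.uint8); c[:400,400:]=0
a=cv2.resize(T["im"][235:285,305:360],None,fx=7,fy=7,interpolation=cv2.INTER_CUBIC)
c[:350,:385]=a; c[:380,400:]=b; save("crop.png",c)
for n,D in (("top",T),("side",S)):
    P,im=D["P"],D["im"].astype(int)
    x,y,z=P[...,0],P[...,1],P[...,2]
    hsv=cv2.cvtColor(D["im"],cv2.COLOR_RGB2HSV)
    print(n)
    def rep(l,m):
        q=P[m]
        if len(q): print(l,len(q),"mean",q.mean(0).round(4),"min",q.min(0).round(4),"max",q.max(0).round(4))
    work=(x>.25)&(x<.8)&(abs(y)<1)
    rep("table",work&(z<.01)&(z>-.02))
    # clusters above table
    m=(work&(z>.012)&(z<.25)&(y<.6)).astype(np.uint8)
    k,l,st,ce=cv2.connectedComponentsWithStats(m)
    for i in range(1,k):
        if st[i,4]>25: print(ce[i].round(0),end=" "); rep("",l==i)
    brown=(hsv[...,0]<16)&(hsv[...,1]>130)&work&(z>.03)
    k,l,st,ce=cv2.connectedComponentsWithStats(brown.astype(np.uint8))
    for i in range(1,k):
        if st[i,4]>15: print("brown",ce[i].round(1),end=" "); rep("",l==i)
E
```

```text
top
table 44582 mean [ 0.509   0.0837 -0.0016] min [ 0.3258 -0.7779 -0.0123] max [0.7604 0.8026 0.01  ]
[457. 220.]  11589 mean [ 0.5823 -0.6469  0.1605] min [ 0.338  -0.7773  0.012 ] max [ 0.7343 -0.3874  0.25  ]
[302. 186.]  340 mean [ 0.7096 -0.2082  0.0202] min [ 0.6766 -0.2414  0.0129] max [ 0.7423 -0.1758  0.0276]
[335. 179.]  99 mean [ 0.7316 -0.316   0.0249] min [ 0.7222 -0.3575  0.0131] max [ 0.7394 -0.2777  0.0366]
[ 67. 179.]  31 mean [0.7326 0.5496 0.0395] min [0.7304 0.5399 0.0139] max [0.7363 0.5625 0.0631]
[240. 225.]  7599 mean [ 0.5826 -0.0049  0.0218] min [ 0.4621 -0.1757  0.0121] max [0.7073 0.169  0.0801]
[ 56. 214.]  284 mean [0.6195 0.5801 0.0401] min [0.5909 0.563  0.0125] max [0.6504 0.6    0.0568]
[135. 256.]  396 mean [0.4837 0.3334 0.0152] min [0.4099 0.2574 0.012 ] max [0.5579 0.4051 0.0222]
[335. 260.]  333 mean [ 0.4677 -0.3038  0.0702] min [ 0.4272 -0.3548  0.0122] max [ 0.5122 -0.2582  0.1297]
[395. 272.]  315 mean [ 0.4289 -0.4982  0.0397] min [ 0.3809 -0.5428  0.0126] max [ 0.4765 -0.4523  0.0579]
[445. 279.]  205 mean [ 0.4104 -0.6343  0.0898] min [
[... 2382 characters left out ...]
87 0.2407 0.095 ]
brown [292.2 164. ]  46 mean [0.7759 0.1466 0.0392] min [0.7493 0.1285 0.0303] max [0.7936 0.1597 0.0522]
brown [339.3 195.1]  154 mean [ 0.7922 -0.1513  0.0856] min [ 0.7799 -0.1681  0.0302] max [ 0.7999 -0.1323  0.1398]
brown [270.4 197.8]  227 mean [ 0.599  -0.0066  0.0464] min [ 0.553  -0.0231  0.0308] max [0.6495 0.0227 0.058 ]
brown [274.1 218.2]  102 mean [ 0.5576 -0.1108  0.0473] min [ 0.541  -0.1271  0.0301] max [ 0.5802 -0.0874  0.0616]
brown [298.1 313.5]  332 mean [ 0.4261 -0.4971  0.0461] min [ 0.3793 -0.5429  0.03  ] max [ 0.4715 -0.4521  0.061 ]
brown [322.3 337.9]  126 mean [ 0.412  -0.6379  0.114 ] min [ 0.3883 -0.6568  0.0743] max [ 0.4339 -0.6184  0.1262]
```

View pics/crop.png

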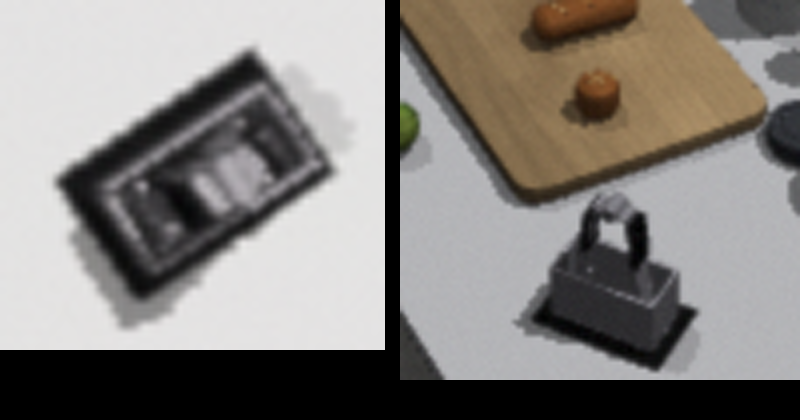

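The crop shows the grey tongs standing in the steel holder, with the round roll beside the long one. Next I'll fit the holder rim and the tongs axis.

```bash
python3 - <<'E'
from h import *
for n in ("top","side"):
    D=np.load(f"/tmp/{n}.npz"); P=D["P"]; x,y,z=P[...,0],P[...,1],P[...,2]
    b=(abs(x-.467)<.06)&(abs(y+.307)<.07)
    hsv=cv2.cvtColor(D["im"],cv2.COLOR_RGB2HSV)
    def rect(l,m):
        q=P[m]; w=cv2.minAreaRect((q[:,:2]*1000).astype(np.float32))
        print(n,l,len(q),np.round(w[0],1),np.round(w[1],1),round(w[2],1),"mean",q.mean(0).round(4),"zmax",q[:,2].max().round(4))
    rect("rim",b&(z>.048)&(z<.064)); rect("box",b&(z>.02)&(z<.064))
    rect("foot", b&(z>-.004)&(z<.02)&(hsv[...,2]<70)); rect("footall", b&(hsv[...,2]<70)&(z<.064))
    rect("tongs",b&(z>.072)); rect("top",b&(z>.12))
    for lo in (.07,.08,.09,.1,.11,.12): 
        m=b&(z>lo)&(z<lo+.01)
        if m.sum()>3: rect(f"t{lo}",m)
    # roll / board / plate
    m=(abs(x-.56)<.04)&(abs(y+.107)<.04)&(z>.03)&(hsv[...,1]>130)&(hsv[...,0]<16); rect("roll",m)
    (cx,cy),rad=cv2.minEnclosingCircle((P[m][:,:2]*1000).astype(np.float32)); print("rollcirc",cx,cy,rad)
    m=(abs(x-.485)<.1)&(abs(y-.336)<.1)&(z>.010)&(z<.03)
    (cx,cy),rad=cv2.minEnclosingCircle((P[m][:,:2]*1000).astype(np.float32)); print("platecirc",cx,cy,rad)
    m=(abs(x-.6)<.06)&(abs(y)<.04)&(z>.035)&(hsv[...,1]>130); rect("long",m)
    m=(x>.45)&(x<.72)&(abs(y)<.2)&(z>.014); rect("board",m); 
    m=(x>.46)&(x<.54)&(abs(y+.1)<.06); print("board z",np.median(z[m])) 
s=r.read_state(); print(s["eef_rot"])
E
```

```text
top rim 114 [ 469.4 -307.2] [46.1 89.2] 32.9 mean [ 0.4683 -0.3055  0.0535] zmax 0.0604
top box 193 [ 469.3 -307. ] [46.1 89.7] 32.9 mean [ 0.4683 -0.3042  0.0456] zmax 0.0604
top foot 306 [ 467.6 -306. ] [ 67.8 108. ] 33.0 mean [ 0.4671 -0.2951  0.0035] zmax 0.0189
top footall 354 [ 467.6 -306. ] [ 67.8 108. ] 33.0 mean [ 0.4656 -0.2958  0.0082] zmax 0.0604
top tongs 124 [ 468.2 -306.2] [25.  47.1] 30.2 mean [ 0.4678 -0.3045  0.1151] zmax 0.1297
top top 48 [ 468.3 -307.2] [29.7 20.7] 89.7 mean [ 0.4682 -0.3067  0.1234] zmax 0.1297
top t0.09 6 [ 455.6 -287.8] [17.9  1. ] 33.2 mean [ 0.4557 -0.2877  0.0949] zmax 0.0984
top t0.1 12 [ 469.2 -306.8] [22.1 45.5] 32.4 mean [ 0.4657 -0.3002  0.106 ] zmax 0.109
top t0.11 53 [ 468.8 -307.3] [25.1 41.6] 33.0 mean [ 0.4689 -0.306   0.1153] zmax 0.12
top t0.12 48 [ 468.3 -307.2] [29.7 20.7] 89.7 mean [ 0.4682 -0.3067  0.1234] zmax 0.1297
top roll 109 [ 562.4 -105.7] [35.1 35.2] 89.8 mean [ 0.5618 -0.1053  0.0502] zmax 0.0605
rollcirc 561.8917236328125 -105.10575866699219 18.919836044311523
platecirc 483.8350524902344 330.99505615234375 74.830337
[... 1103 characters left out ...]
91  0.1049] zmax 0.1095
side t0.11 49 [ 468.4 -306.1] [23.3 43.7] 31.6 mean [ 0.4686 -0.3103  0.1156] zmax 0.12
side t0.12 42 [ 468.3 -303.5] [24.5 28.1] 34.4 mean [ 0.4671 -0.304   0.1238] zmax 0.1297
side roll 102 [ 560.  -105.6] [37.8 34.2] 61.3 mean [ 0.5576 -0.1108  0.0473] zmax 0.0616
rollcirc 561.6821899414062 -106.51551818847656 20.669069290161133
platecirc 480.3345031738281 336.3228454589844 77.9378433227539
side long 214 [6.021e+02 1.000e-01] [40.4 97.5] 82.4 mean [ 0.5996 -0.0062  0.0475] zmax 0.058
side board 5292 [588.5 -12. ] [261.6 375.6] 0.0 mean [ 0.5839 -0.0381  0.1702] zmax 0.7817
board z 0.02096744563140588
[ 1.94656333e-01  9.80871257e-01 -6.55924463e-04 -2.43952865e-04]
```

```bash
cat >> h.py <<'E'
def quat(psi): return [np.cos(psi/2),np.sin(psi/2),0,0]
TG=np.array([.4685,-.3065]); ROLL=np.array([.5618,-.1056]); PL=np.array([.4835,.333])
def st():
    s=r.read_state(); print(round(s["time_s"],2),np.round(s["eef_pos"],4),"w",round(s["grip_width"],4),"gf",round(float(np.max(s["grip_force"])),2),"F",np.round(s["contact_force"],2)); return s
E
python3 - <<'E'
from h import *
for deg in (33,-147):
    for xy,z in ((TG,.1),(TG,.2),(ROLL,.123),(PL,.212)):
        q=r.solve_ik([*xy,z],quat(np.radians(deg))); print(deg,None if q is None else np.round(q,2))
E
```

```text
33 [-0.72  0.57  1.62 -0.    0.95  0.28]
33 [-0.72  0.45  1.51 -0.    1.18  0.28]
33 [-0.32  0.56  1.57 -0.    1.01  0.67]
33 [ 0.47  0.49  1.41 -0.    1.24  1.47]
-147 [-0.72  0.57  1.62 -0.    0.95 -2.86]
-147 [-0.72  0.45  1.51 -0.    1.18 -2.86]
-147 [-0.32  0.56  1.57 -0.    1.01 -2.47]
-147 [ 0.47  0.49  1.41 -0.    1.24 -1.67]
```

```bash
python3 - <<'E'
from h import *
Q=quat(np.radians(33)); st()
r.reach([*TG,.2],Q); st()
print(r.move_straight([*TG,.100],Q,speed=.08,max_force=8)); st()
for w in (.052,.049,.0475,.0465):
    command_gripper(w,20); st()
r.hold(.2); st()
im,P=cloud("side"); np.savez("/tmp/side1",im=im,P=P)
save("side1.png",cv2.resize(im[200:300,220:330],None,fx=5,fy=5,interpolation=cv2.INTER_CUBIC))
E
```

```text
0.1 [0.2003 0.485  0.2557] w 0.085 gf 0.0 F [0.32 0.13 0.54]
3.04 [ 0.4689 -0.3058  0.2001] w 0.0856 gf 0.0 F [ 0.16  0.23 -0.75]
False
4.44 [ 0.4688 -0.3067  0.1006] w 0.0854 gf 0.0 F [ 0.25 -0.96  0.65]
4.88 [ 0.4684 -0.3064  0.1   ] w 0.0522 gf 0.36 F [-0.56  0.92  0.4 ]
5.09 [ 0.4685 -0.3065  0.1001] w 0.0492 gf 2.69 F [-0.65  0.25  0.61]
5.31 [ 0.4688 -0.3069  0.1002] w 0.0478 gf 5.91 F [ 0.73 -0.83  0.74]
5.53 [ 0.4688 -0.3069  0.1003] w 0.0466 gf 7.23 F [ 1.6  -0.89  2.79]
5.72 [ 0.4688 -0.3068  0.1003] w 0.0467 gf 7.83 F [ 1.84 -1.73  1.61]
```

View pics/side1.png

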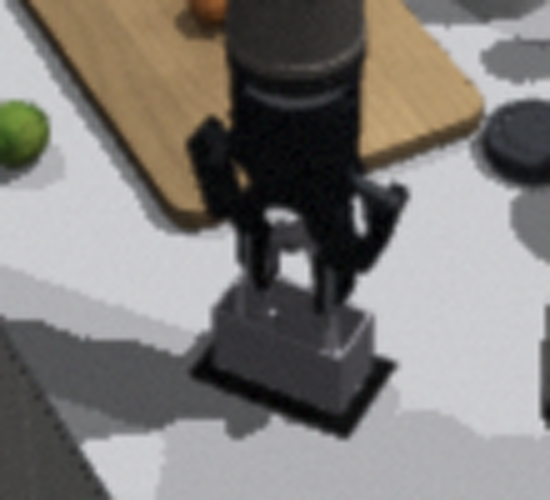

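The gripper's fingers are on both tongs pads (around (260,260) and (330,280) in the crop) and above the holder rim. I'll lift the tongs out and measure how they hang.

```bash
python3 - <<'E'
from h import *
Q=quat(np.radians(33))
command_gripper(.0470,20)
p=np.array([.4685,-.3065])
print(r.move_straight([*p,.19],Q,speed=.06,max_force=15)); st()
r.hold(.2); st()
im,P=cloud("side"); np.savez("/tmp/side2",im=im,P=P)
save("side2.png",cv2.resize(im[180:300,220:330],None,fx=5,fy=5,interpolation=cv2.INTER_CUBIC))
z=P[...,2]; m=(np.hypot(P[...,0]-p[0],P[...,1]-p[1])<.06)&(z>.07)&(z<.165)
u=np.array([-.545,.839]); v=np.array([.839,.545])
q=P[m]; a=(q[:,:2]-p)@u*1000; b=(q[:,:2]-p)@v*1000
for lo in np.arange(.08,.165,.01):
    k=(q[:,2]>lo)&(q[:,2]<lo+.01)
    if k.sum()>2: print(round(lo,2),k.sum(),"along",a[k].min().round(1),a[k].max().round(1),"across",b[k].min().round(1),b[k].max().round(1))
print("zmin",np.sort(q[:,2])[:5])
E
```

```text
False
7.64 [ 0.4684 -0.3064  0.1896] w 0.047 gf 4.38 F [ 0.49  0.18 -1.04]
7.84 [ 0.4684 -0.3065  0.1898] w 0.047 gf 4.38 F [-1.21  0.44 -1.34]
0.09 8 along -28.1 27.5 across -10.3 20.0
0.1 25 along -31.2 28.2 across -14.6 14.1
0.11 34 along -30.7 30.0 across -15.8 16.3
0.12 20 along -29.0 26.5 across -13.1 12.4
0.13 19 along -27.2 25.7 across -8.4 10.4
0.14 18 along -25.2 24.2 across -8.9 13.8
0.15 12 along -22.4 22.0 across -10.8 9.7
0.16 6 along -24.0 19.2 across -7.3 12.0
zmin [0.09100765 0.09151938 0.09243958 0.09401975 0.09442511]
```

View pics/side2.png

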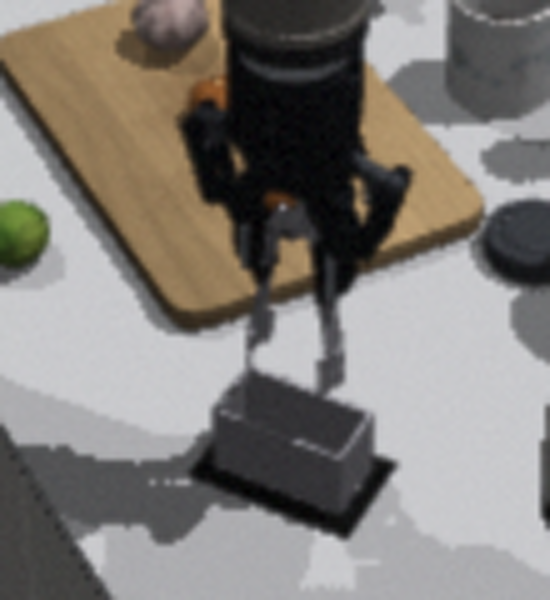

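The tongs hang free, upright, centred to about 1 mm (along ±30 mm, across ±16 mm), with lower ends around z 0.093 and about 50 mm jaw gap. I'll move over the roll and check.

```bash
python3 - <<'E'
from h import *
Q=quat(np.radians(33))
r.move_straight([*TG,.20],Q,speed=.1)
r.move_straight([*ROLL,.20],Q,speed=.12); r.move_straight([*ROLL,.165],Q,speed=.08); r.hold(.2); st()
u=np.array([-.545,.839]); v=np.array([.839,.545])
for n in ("side","top"):
    im,P=cloud(n)
    z=P[...,2]; near=np.hypot(P[...,0]-ROLL[0],P[...,1]-ROLL[1])<.06
    hsv=cv2.cvtColor(im,cv2.COLOR_RGB2HSV); br=(hsv[...,0]<16)&(hsv[...,1]>130)
    for l,m in (("jaws",near&(z>.066)&(z<.1)&~br),("roll",near&br&(z>.028)&(z<.065))):
        q=P[m]
        if len(q)<3: continue
        a=(q[:,:2]-ROLL)@u*1000; b=(q[:,:2]-ROLL)@v*1000
        print(n,l,m.sum(),"along",a.min().round(1),a.max().round(1),"across",b.min().round(1),b.max().round(1),"z",q[:,2].min().round(4),q[:,2].max().round(4))
    if n=="side": save("side3.png",cv2.resize(im[160:260,220:330],None,fx=5,fy=5,interpolation=cv2.INTER_CUBIC))
E
```

```text
10.93 [ 0.5621 -0.1057  0.1656] w 0.0471 gf 4.38 F [ 0.55 -0.01 -1.15]
side jaws 67 along -32.0 29.8 across -14.8 19.0 z 0.0701 0.0996
side roll 103 along -16.2 19.3 across -20.4 17.7 z 0.0295 0.0597
```

View pics/side3.png

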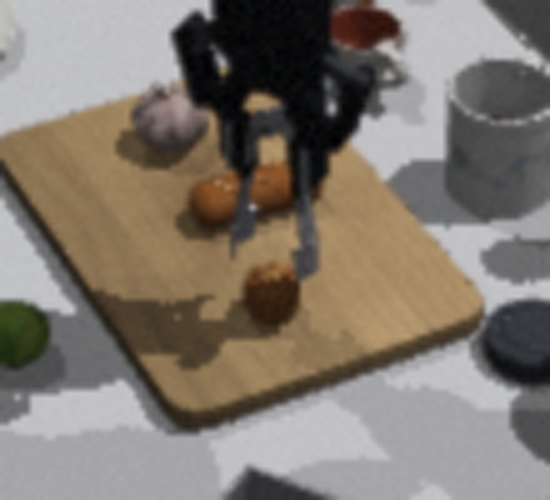

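The jaws (at (240,240) and (305,265)) straddle the roll (272,293) symmetrically, clear of the long roll. I'll descend and squeeze.

```bash
python3 - <<'E'
from h import *
Q=quat(np.radians(33))
print(r.move_straight([*ROLL,.123],Q,speed=.05,max_force=6)); st()
for w in (.0455,.044,.043): command_gripper(w,20); st()
command_gripper(.036,32); st(); r.hold(.3); s=st()
im,P=cloud("side"); save("side4.png",cv2.resize(im[160:260,220:330],None,fx=5,fy=5,interpolation=cv2.INTER_CUBIC))
E
```

```text
False
12.02 [ 0.562  -0.1057  0.1233] w 0.0471 gf 4.38 F [-0.75 -0.11 -1.07]
12.23 [ 0.562  -0.1056  0.1233] w 0.0459 gf 5.06 F [ 0.53  0.21 -1.16]
12.45 [ 0.5618 -0.1056  0.1231] w 0.0442 gf 6.05 F [ 0.46  0.74 -1.44]
12.67 [ 0.5618 -0.1056  0.123 ] w 0.0431 gf 7.44 F [ 0.68  0.34 -1.58]
12.88 [ 0.5618 -0.1056  0.123 ] w 0.0426 gf 33.76 F [ 0.13  0.68 -1.15]
13.18 [ 0.5619 -0.1056  0.1231] w 0.0425 gf 33.76 F [ 0.3  -0.81 -0.22]
```

View pics/side4.png

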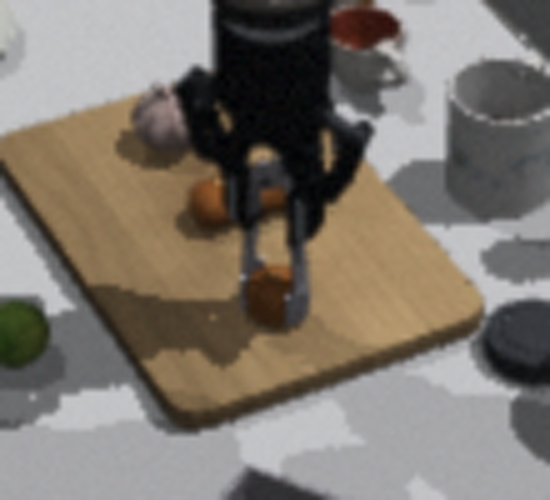

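The jaws grip the roll at (272,297) at 34 N and 42.5 mm, as expected. I'll lift it, carry it at a moderate pace and check.

```bash
python3 - <<'E'
from h import *
Q=quat(np.radians(33))
r.move_straight([*ROLL,.215],Q,speed=.06); st()
r.move_straight([*PL,.215],Q,speed=.08); st()
r.move_straight([*PL,.212],Q,speed=.03); r.hold(.8); s=st(); print(np.abs(s["dq"]).max())
for n in ("side","top"):
    im,P=cloud(n); z=P[...,2]
    near=np.hypot(P[...,0]-PL[0],P[...,1]-PL[1])<.09
    hsv=cv2.cvtColor(im,cv2.COLOR_RGB2HSV); m=near&(hsv[...,0]<16)&(hsv[...,1]>130)&(z>.05)
    q=P[m]; print(n,m.sum(), q.min(0).round(3) if len(q) else "",q.max(0).round(3) if len(q) else "")
    q=P[near&(z>.008)&(z<.03)]; print(n,"plate",q.min(0).round(3),q.max(0).round(3))
    if n=="side": save("side5.png",cv2.resize(im[90:250,140:330],None,fx=4,fy=3.75))
    else: save("top5.png",im)
E
```

```text
14.92 [ 0.5617 -0.1055  0.2146] w 0.0425 gf 33.73 F [-0.18 -0.7  -0.4 ]
20.63 [0.4835 0.3329 0.215 ] w 0.0423 gf 33.73 F [-0.4   0.04 -1.42]
21.68 [0.4835 0.333  0.212 ] w 0.0421 gf 33.73 F [-0.77 -0.21 -1.15]
0.0009714078457482569
side 47 [0.465 0.265 0.121] [0.507 0.348 0.481]
side plate [0.4   0.26  0.008] [0.554 0.415 0.026]
top 60 [0.47  0.297 0.13 ] [0.485 0.346 0.261]
top plate [0.41  0.258 0.008] [0.558 0.4   0.023]
```

View pics/side5.png

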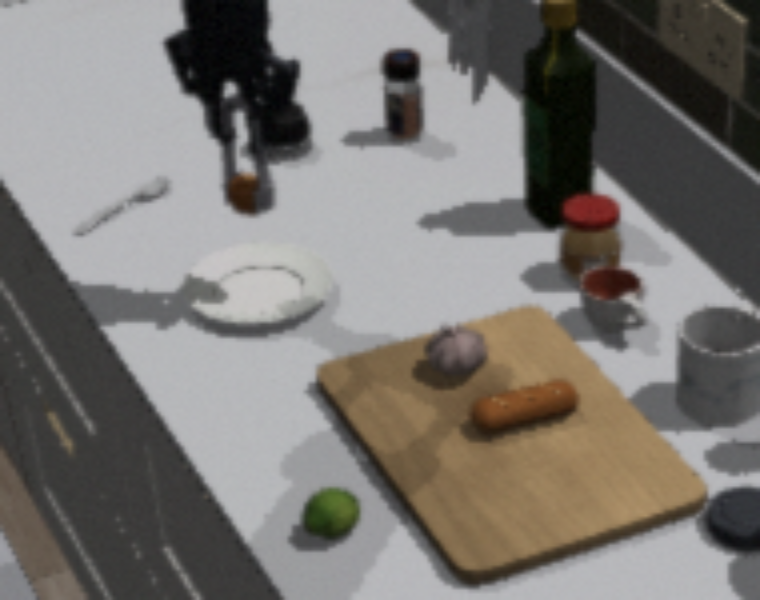

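The roll is held in the tongs at (245,192), over the middle of the plate (260,285 in this oblique view). The roll's underside is around z 0.11, and everything else is where it was. I'm handing in.

```bash
python3 - <<'E'
from h import *
st(); print(r.finish_job())
E
```

```text
21.78 [0.4835 0.333  0.212 ] w 0.0423 gf 33.72 F [ 0.05 -0.4  -1.65]
the job is handed in; nothing more can be done
None
```

The job is handed in at 21.8 s: the round roll is gripped in the tongs at about 34 N and held still over the middle of the plate, about 10 cm up, and the last picture shows the other things where they were.

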